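Bring the lab jack up under the sprung slide magazine and load it

ROBOT

A 6-joint arm with a two-finger parallel gripper is mounted at the origin on a cart in front of the work surface, level with it; the furniture and walls round the work are solid. World frame = base frame: x ahead of the robot, y to its left, z up, the work surface at z = 0. Lengths are in m, angles in rad, forces in N, time in s.
With the tool pointing down it reaches from about 0.35 to 0.975 m from the base axis. Payload 4.9 kg.
Tool frame: the origin (TCP) lies midway between the tips of the shut fingers; the grasp point (between the pads) lies 19 mm behind it; z points along the fingers, y is the line along which they close (so a half turn about z gives the same grasp; the last joint's range is limited). The gripper opens to 85 mm and grips with 20 to 120 N. Pads are 22 mm wide; open, the fingers measure 114 mm over their backs; the gripper's body (76 mm by 85 mm) begins 54 mm behind the grasp point. The pads swing forward as they close: fully open they stand 13 mm farther back than shut.
Start: joints at [-1.428, 0.053, 1.613, -0, 1.476, -0.119], TCP at [0.162, -0.604, 0.231] pointing down, gripper open.
Joint ranges: [-3.01, 3.01], [-1.01, 2.22], [0.06, 2.58], [-1.02, 4.17], [0.09, 2.62], [-3.14, 3.14]. Speed limits (rad/s): [2.57, 2.57, 3.14, 3.14, 3.14, 3.14].

INTERFACE

Orientations are given as a unit quaternion [w, x, y, z].
In Python, from plant import state, grab_frame, job_done, cut_out, place_of gives the robot as it stands.
- The arm moves only by the tool jog_arm, never from a script. Its argument "motion" is text: rows parted by semicolons, each of 7 numbers parted by spaces: the opening in per cent of the stroke, from 0 (shut) to 100 (fully open), then the shift along the tool's x, y, z as a fraction of full scale, then the turn, a rotation vector about the tool's x, y, z as a fraction of full scale. A call has exactly 5 rows; each row is the pose to reach, as a shift and turn from the pose commanded when the call began, along the tool's axes at that moment; what a row does not reach only later rows make up. Full scale, the value 1, is 50 cm for a shift and 1.5 rad for a turn. A row lasts 1/8 s, in which the tool goes at most 62.5 mm and 10.7 degrees, less where a joint would pass 70% of its speed; a pose out of reach is approached as far as the arm can. A call with a number of a shift or a turn outside -1 to 1 is refused whole. A call with a gripper value outside its range is refused whole. The fingers move at their own pace and stop on an object; the grip force is fixed at half the most. Time passes only in rows, so rows that repeat a pose let the fingers close, or fill a call up. It gives the time, the measured TCP pose, the force, the opening and the grip force at its end, in the units of the state.
- state(): the state, without advancing time (a new reading comes with each control period).
- grab_frame(name): name is "scene" or "top" or "wrist"; returns a dict with "color" (420x560x3 uint8, red, green, blue), "range_z" (420x560 float32, m along the optical axis (not along the pixel's ray), 0 where there is no reading), "intrinsics" (3x3 intrinsics, pixels), "k1" (the pictures are not rectified: a ray, as slopes to the right and down, at radius r is drawn at 1 + k1 r^2 times it, then the intrinsics apply), "world_from_camera" (4x4, takes a point from camera to world coordinates). Camera axes: x right, y up, looking along -z (the intrinsics and any distortion apply to the point x, -y, -z); pixel columns grow to the right and rows downward; lengths in m; the calibration is good to about 2 mm. A picture is of the moment at which its call begins.
- job_done(): hands the job in; it is judged then, once.
Trained networks look in the newest picture that a camera, given by its name, has taken for a name from the list of things; names that differ only in an ending like _2 or _b are one class to them, and where a whole thing is asked for, a point or a joint stands for the part that bears it (a point fixed in the world has none). Each returns a list of dicts, best first, with "p" (0 to 1); they miss things now and then, are a little off and sometimes report something else, mostly with a low value. They report only what shows in the picture. A call takes as long as a camera call.
- cut_out(camera, thing): "pixels" (420x560 bool, what is visible of it).
- place_of(camera, thing): "at" ([x, y, z] in m, in world coordinates, good to about 4 mm: a listed point, or the origin of a listed thing).
The state is a dict: "time": time; "joint_pos": joint angles; "joint_vel": joint speeds; "joint_efforts": joint torques, N m; "tool_pos": TCP position; "tool_rot": TCP orientation; "contact_force": force on the tool from outside, world axes, zero at the start; "ft_torque": the same for the moment, N m; "gripper_width": opening from 0.0 (shut) to 1.0 (fully open); "grasp_force": force on a finger pad.
Only numpy, scipy, OpenCV 4.12 (cv2) and the standard library are available. Lean on these libraries where they do the work, as an engineer would, in place of code of your own. Each camera call takes 0.05 s, during which the arm holds its last target. There are 200 camera calls.

TASK

Turn the knob of the screw lab jack until its platform comes up and just touches the underside of the slide magazine, so that the sprung magazine is steadied without being noticeably lifted. Then press the two green packs of microscope slides, one at a time, straight down past the spring tongues into the magazine until both are caught beneath the tongues, without letting the magazine sag noticeably on its spring. Leave the loaded magazine resting on the jack and the other things on the table as they are.

Things in the scene. Friction and masses are not known exactly. Their poses are not given: they have to be found in the camera images.
- jack_knob (a joint): black fluted round knob of the lab jack, 39 mm diameter, 30 mm long, on a horizontal axis pointing towards the robot. Value in rad; grows when turned clockwise as seen from the robot (right-handed about the jack's +x), and the platform then rises: 2.3 mm per rad. Range 0 to 8, starts at 2.2 to 3.6. Stays where it is left (0.12 N m of friction; a 20 N grip turns it)
- knob_grip (a point): point on the knob's axis in the middle of its 30 mm length, 89 mm in front of the jack's centre; 50.6 mm above the table with the knob at 0; it rises half as far as the platform. Its x axis is the knob's axis and points away from the robot into the jack, z up
- jack: screw lab jack of bare aluminium and steel, two plates 104 x 100 mm with scissor legs between; stands firmly on the table in front of the stand's column, under the magazine. Origin at the centre of its underside, x from the knob towards the column, z up
- jack_platform: upper plate of the jack, 104 x 100 mm. Origin at the centre of its upper face, 101.2 mm above the table with the knob at 0
- stand: heavy grey foot 110 x 140 mm with an upright steel column, 16 mm thick and 257 mm high, fixed to the table; the magazine's carriage rides on the column on a coil spring. Origin under the column's axis on the table, x away from the robot, z up
- magazine: open aluminium magazine for slide packs on an arm 140 mm in front of the column. Origin at the centre of its flat underside (90 x 50 mm), 112.5 mm above the table at rest; x away from the robot, along the packs' length. Yields 1 mm per 0.9 N up or down. Pocket 82 mm (x) by 42 mm (y); the long sides are open in the middle 56 mm, so fingers can go down beside a pack
- mag_mouth (a point): centre of the magazine's mouth between the tops of its flared guides, 92 mm above the magazine's underside (straight walls end at 82 mm, from there the guides flare out by 7 mm). A caught pack's underside lies about 45 mm above the magazine's underside, or 20 mm once the second pack lies on top of it
- pack_a: pack of glass slides, a green ribbed block 77 x 38 x 25 mm, about 0.16 kg, lying flat. Origin at the centre of its underside, x along its length, z up. Grasp it across its 38 mm width
- pack_b: second pack, the same as pack_a; either may go in first
- oil_bottle: bystander: small brown dropper bottle with a red cap, 29 mm wide, 77 mm high, right of the stand; origin at its underside
- tongue_front: steel spring tongue in the end wall nearest the robot (one more in the far end wall). Origin at its hinge, 82 mm above the magazine's underside; it slants inwards and down to its tip at 71.5 mm, 70 mm between the two tips. Both fold outwards as a pack goes down and spring back over it: press a pack's upper face to about 66 mm, 7 to 14 N; it then rises to the tips
- mag_follower: black plate in the pocket that a spring pushes up (5 N empty, 9 N with both packs in). Origin at the centre of its upper face, 69.5 mm above the magazine's underside when empty; can go down 60 mm
- pill_jar: bystander: white round jar, 42 mm wide, 55 mm high, right of the jack; origin at its underside

How it is judged:
On the way, in this order (a step that is already met when the one before it is completed fails the run):
1. the jack's platform touches the underside of the empty magazine, the magazine not lifted more than 5 mm nor sagging more than 2 mm (contact force between jack_platform and magazine above 0.2 N and z of magazine in the frame of stand between 0.1105 and 0.1175 m and not (z of pack_a in the frame of magazine between 0 and 0.048 m and horizontal distance between pack_a and magazine below 0.006 m and angle between the z axis of pack_a and the z axis of magazine, either way round below 0.12 rad and angle between the x axis of pack_a and the x axis of magazine, either way round below 0.15 rad) and not (z of pack_b in the frame of magazine between 0 and 0.048 m and horizontal distance between pack_b and magazine below 0.006 m and angle between the z axis of pack_b and the z axis of magazine, either way round below 0.12 rad and angle between the x axis of pack_b and the x axis of magazine, either way round below 0.15 rad)), for 0.3 s.
2. one pack has been pressed down into the magazine and let go (((z of pack_a in the frame of magazine between 0.036 and 0.056 m and horizontal distance between pack_a and magazine below 0.01 m and angle between the z axis of pack_a and the z axis of magazine, either way round below 0.25 rad) or (z of pack_b in the frame of magazine between 0.036 and 0.056 m and horizontal distance between pack_b and magazine below 0.01 m and angle between the z axis of pack_b and the z axis of magazine, either way round below 0.25 rad)) and contact force between the fingers and pack_a below 0.05 N and contact force between the fingers and pack_b below 0.05 N), for 0.2 s.
3. both packs lie in the magazine, one on the other, beneath the tongues, let go ((((z of pack_a in the frame of magazine between 0.014 and 0.0235 m and horizontal distance between pack_a and magazine below 0.006 m and angle between the z axis of pack_a and the z axis of magazine, either way round below 0.12 rad and angle between the x axis of pack_a and the x axis of magazine, either way round below 0.15 rad) and (z of pack_b in the frame of magazine between 0.04 and 0.048 m and horizontal distance between pack_b and magazine below 0.006 m and angle between the z axis of pack_b and the z axis of magazine, either way round below 0.12 rad and angle between the x axis of pack_b and the x axis of magazine, either way round below 0.15 rad)) or ((z of pack_b in the frame of magazine between 0.014 and 0.0235 m and horizontal distance between pack_b and magazine below 0.006 m and angle between the z axis of pack_b and the z axis of magazine, either way round below 0.12 rad and angle between the x axis of pack_b and the x axis of magazine, either way round below 0.15 rad) and (z of pack_a in the frame of magazine between 0.04 and 0.048 m and horizontal distance between pack_a and magazine below 0.006 m and angle between the z axis of pack_a and the z axis of magazine, either way round below 0.12 rad and angle between the x axis of pack_a and the x axis of magazine, either way round below 0.15 rad))) and contact force between the fingers and pack_a below 0.05 N and contact force between the fingers and pack_b below 0.05 N), for 0.2 s.
At the end, for the whole second after the job is handed in: Both packs lie flat one on the other in the magazine, at rest and let go, the upper one caught beneath the tongues (undersides 40-48 and 14-23.5 mm above the magazine's). The jack's platform touches the magazine (over 0.2 N), which is at most 2 mm below or 5 mm above its rest height (all of step 3 and contact force between jack_platform and magazine above 0.2 N and z of magazine in the frame of stand between 0.1105 and 0.1175 m and linear speed of each of pack_a, pack_b below 0.01 m/s).
It fails at once if the magazine sags more than 2.5 mm below its height at rest (z of magazine in the frame of stand below 0.11 m).
It fails at once if the magazine is lifted more than 5 mm above its height at rest (z of magazine in the frame of stand above 0.1175 m).
It fails at once if the oil bottle or the jar is moved more than 30 mm (distance of any of oil_bottle, pill_jar from where it was at the start of the episode above 0.03 m).
It also fails if it takes over 72 s, if anything falls off the work surface, if the arm or the gripper's body presses on something with over 40 N, if the wrist force passes 120 N, or if a joint passes its speed limit or range.

## Working session

There is one attempt and no reset: what is moved stays moved. The work goes in short steps, Python scripts to look and compute and a tool call to move; the robot and the scene stay as the last step left them, time stands still between calls to the robot, and variables do not carry over. Pictures are saved under pics/ and viewed, at most 10 in all, crops included, and the job is handed in when it is done.

Besides the shell and the picture viewer there is one more tool, called as a command line: name --argument value ..., lists and objects as JSON in quotes. jog_arm: Moves the arm, as the interface text tells. Shift numbers are shares of 50 cm and turn numbers shares of 1.5 rad, none past 1 either way. Its arguments: {"type":"object","properties":{"motion":{"type":"string"}},"required":["motion"]}

```bash
mkdir -p pics; ls
cat > h.py <<'E'
import numpy as np, cv2
from plant import state, grab_frame, job_done, cut_out, place_of
from scipy.spatial.transform import Rotation as R
np.set_printoptions(precision=4,suppress=True)
def cloud(f):
    K=f["intrinsics"];h,w=f["range_z"].shape
    u,v=np.meshgrid(np.arange(w),np.arange(h))
    d=np.stack([(u-K[0][2])/K[0][0],(v-K[1][2])/K[1][1]],-1)
    s=d.copy()
    for _ in range(10): s=d/(1+f["k1"]*(s**2).sum(-1,keepdims=True))
    z=f["range_z"]; P=np.stack([s[...,0]*z,-s[...,1]*z,-z],-1)
    T=np.array(f["world_from_camera"]); return P@T[:3,:3].T+T[:3,3]
def save(f,n): cv2.imwrite(n,np.ascontiguousarray(f["color"][...,::-1]))
def rot(s): q=s["tool_rot"]; return R.from_quat([q[1],q[2],q[3],q[0]])
def delta(pos,M):
    """shift/turn fractions to the target pose"""
    s=state(); r=rot(s)
    d=r.inv().apply(np.array(pos)-s["tool_pos"])/0.5
    t=(r.inv()*R.from_matrix(M)).as_rotvec()/1.5
    return d,t
E
python3 - <<'E'
from h import *
s=state(); print({k:np.round(v,3) for k,v in s.items()}); print(rot(s).as_matrix())
for c in("scene","top"):
    f=grab_frame(c); save(f,f"pics/{c}0.png"); P=cloud(f); np.save(c+"0.npy",P)
    print(c,np.array(f["world_from_camera"])[:3,3])
    for n in["jack_knob","knob_grip","jack","jack_platform","stand","magazine","mag_mouth","pack_a","oil_bottle","pill_jar","mag_follower"]:
        print(n,[(np.round(d["at"],4),round(d["p"],2)) for d in place_of(c,n)][:3] if n!="jack_knob" else "")
E
```

```text
pics
{'time': np.float64(0.0), 'joint_pos': array([-1.428,  0.053,  1.614,  0.   ,  1.476, -0.119]), 'joint_vel': array([-0.   , -0.   ,  0.002, -0.002,  0.   , -0.   ]), 'joint_efforts': array([ -0.003, -39.37 , -37.018,  -0.   ,   0.007,   0.   ]), 'tool_pos': array([ 0.162, -0.603,  0.23 ]), 'tool_rot': array([-0.001,  0.991,  0.131, -0.   ]), 'contact_force': array([-0.331, -0.771, -0.113]), 'ft_torque': array([-0.003,  0.049, -0.023]), 'grasp_force': np.float64(0.0), 'gripper_width': np.float64(1.0)}
[[ 0.9659  0.2588 -0.0003]
 [ 0.2588 -0.9659  0.002 ]
 [ 0.0002 -0.002  -1.    ]]
scene [ 0.0915 -0.9682  0.5255]
jack_knob 
knob_grip [(array([ 0.5064, -0.3077,  0.0539]), 0.55)]
jack [(array([ 0.5935, -0.3146,  0.0017]), 0.63)]
jack_platform []
stand [(array([ 0.74  , -0.3074,  0.0009]), 0.71)]
magazine [(array([ 0.5947, -0.306 ,  0.1146]), 0.67), (array([ 0.5948, -0.3129,  0.1025]), 0.62)]
mag_mouth [(array([ 0.5965, -0.3063,  0.2023]), 0.71)]
pack_a [(array([ 0.4448, -0.0878,  0.0008]), 0.92), (array([0.5845, 0.0039, 0.003 ]), 0.56), (array([ 0.7367, -0.3093,  0.0006]), 0.5)]
oi
[... 181 characters left out ...]
.2025  1.1616]
jack_knob 
knob_grip [(array([ 0.5063, -0.3082,  0.0487]), 0.78)]
jack [(array([ 0.5985, -0.3149, -0.0001]), 0.59)]
jack_platform [(array([ 0.5976, -0.3152,  0.1032]), 0.96)]
stand [(array([ 0.7369, -0.3087,  0.0005]), 0.74), (array([ 0.5051, -0.3111,  0.0527]), 0.31)]
magazine [(array([ 0.5982, -0.3078,  0.1131]), 0.63), (array([ 0.7336, -0.3117,  0.0003]), 0.19)]
mag_mouth [(array([ 0.5994, -0.3107,  0.2027]), 0.78), (array([ 0.5536, -0.306 ,  0.1926]), 0.71)]
pack_a [(array([ 0.4431, -0.0927, -0.001 ]), 0.82)]
oil_bottle [(array([ 0.6557, -0.4407,  0.0001]), 0.7)]
pill_jar [(array([ 0.5762, -0.4815, -0.0017]), 0.58)]
mag_follower [(array([ 0.5973, -0.3092,  0.1804]), 0.74)]
```

Run:
```python
from h import *
P=np.load("top0.npy");C=cv2.imread("pics/top0.png").astype(int)
a=cv2.imread("pics/scene0.png");b=cv2.imread("pics/top0.png")
cv2.imwrite("pics/both.png",cv2.resize(np.hstack([a,b]),(800,300),interpolation=cv2.INTER_AREA))
x,y,z=P[...,0],P[...,1],P[...,2]
# green packs
g=(C[...,1]>C[...,2]*1.3)&(C[...,1]>C[...,0]*1.1)&(z>.017)&(z<.035)
n,l,st,ct=cv2.connectedComponentsWithStats(g.astype(np.uint8))
for i in range(1,n):
    if st[i,4]>80:
        p=P[l==i];r=cv2.minAreaRect((p[:,:2]*1000).astype(np.float32));print("green",st[i],r,np.median(p[:,2]))
def rect(m,name):
    p=P[m]; print(name,len(p),cv2.minAreaRect((p[:,:2]*1000).astype(np.float32)),np.median(p[:,2]),np.percentile(p[:,0],[1,99]),np.percentile(p[:,1],[1,99]))
near=(abs(x-.597)<.09)&(abs(y+.31)<.08)
rect(near&(z>.185)&(z<.215),"magtop")
rect(near&(z>.095)&(z<.112),"platform")
rect((abs(x-.507)<.03)&(abs(y+.31)<.04)&(z>.06)&(z<.085),"knob")
for n in("top",):
    for t in("jack","magazine","jack_knob"):
        grab_frame
```

```text
magtop 311 ((596.293701171875, -311.83551025390625), (59.596370697021484, 99.52783203125), 89.46326446533203) 0.19738779754238767 [0.5466 0.6452] [-0.341 -0.282]
platform 803 ((593.82763671875, -315.7465515136719), (100.81845092773438, 104.2369155883789), 87.06359100341797) 0.10729882077655817 [0.5414 0.6451] [-0.3667 -0.2648]
knob 187 ((511.7103576660156, -311.76751708984375), (43.91498947143555, 39.32982635498047), 1.8252084255218506) 0.07029251468085396 [0.4899 0.5311] [-0.3288 -0.2923]
```

View pics/both.png

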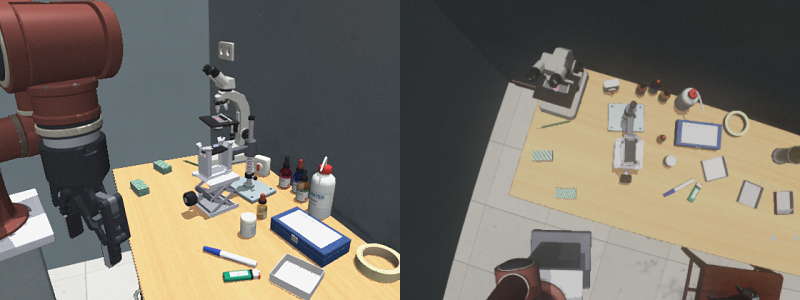

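View pics/scene0.png

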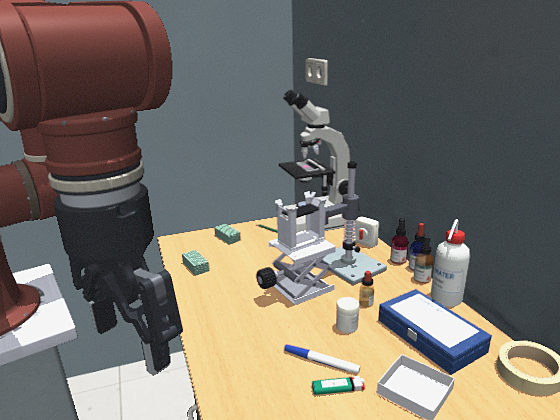

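The scene picture shows the knob at about (266,277), the jack and magazine at (302,235), the packs at (196,262) and (228,232), the jar at (347,315) and the bottle at (367,290). Next I measure the packs and work out the knob approach.

```bash
cat >> h.py <<'E'
def knobpose(th,al=.45,yaw=-.05,axis=(.502,-.311,.054),ahead=.015):
    """TCP pose: grasp on knob axis, tool pitched al from vertical, turned th about knob axis"""
    Z=R.from_euler('z',yaw); X=Z.apply([1,0,0])
    z=Z.apply([np.sin(al),0,-np.cos(al)]); y=-Z.apply([0,1,0]); x=np.cross(y,z)
    M=R.from_rotvec(th*X)*R.from_matrix(np.stack([x,y,z],1))
    return np.array(axis)+ahead*M.apply([0,0,1]),M.as_matrix()
def packs(cam):
    f=grab_frame(cam);P=cloud(f);out=[]
    for d in cut_out(cam,"pack_a"):
        p=P[d["pixels"]&(P[...,2]>.019)&(P[...,2]<.033)]
        if len(p)>20: out.append((d["p"],len(p),cv2.minAreaRect((p[:,:2]*1000).astype(np.float32)),np.median(p[:,2])))
    return f,P,out
E
python3 - <<'E'
from h import *
for c in("top","scene"):
    for o in packs(c)[2]: print(c,o)
for back in(.12,0):
    p,M=knobpose(-.7); p=p-M[:,2]*back; print(p,*delta(p,M))
s=state();print(s["tool_pos"],s["joint_pos"])
P=np.load("scene0.npy");k=(abs(P[...,0]-.505)<.035)&(abs(P[...,1]+.311)<.03)&(P[...,2]>.025)&(P[...,2]<.085)
C=cv2.imread("pics/scene0.png");k&=C.max(-1)<70
print(k.sum(),[np.percentile(P[k][:,i],[2,50,98]) for i in range(3)])
E
```

```text
top (0.96, 399, ((582.5584106445312, 4.429634094238281), (37.64595031738281, 78.93805694580078), 4.648688793182373), np.float64(0.02553361209605587))
top (0.78, 410, ((445.45458984375, -89.68014526367188), (37.65420150756836, 77.53853607177734), 1.276211142539978), np.float64(0.025766108830874712))
scene (0.7, 224, ((581.4732055664062, 3.9659881591796875), (39.88694763183594, 80.63581085205078), 4.253164768218994), np.float64(0.025915225014523785))
scene (0.19, 133, ((562.50439453125, -486.9581298828125), (17.105024337768555, 38.9996223449707), 40.56339645385742), np.float64(0.025928611450884653))
[ 0.4594 -0.2479  0.1263] [ 0.7593 -0.5332  0.2099] [-0.4976  0.2129  0.0914]
[ 0.5081 -0.32    0.0437] [ 0.8159 -0.3687  0.3752] [-0.4976  0.2129  0.0914]
[ 0.1617 -0.6037  0.2313] [-1.428   0.0527  1.6129 -0.0001  1.476  -0.119 ]
294 [array([0.4884, 0.4974, 0.5142]), array([-0.3309, -0.3228, -0.2969]), array([0.0395, 0.0624, 0.0751])]
```

jog_arm --motion "80 0.759 -0.533 0.15 -0.498 0.213 0.091; 80 0.759 -0.533 0.15 -0.498 0.213 0.091; 80 0.759 -0.533 0.15 -0.498 0.213 0.091; 80 0.759 -0.533 0.15 -0.498 0.213 0.091; 80 0.759 -0.533 0.15 -0.498 0.213 0.091"

```text
time: 1.92
tool_pos: [0.3534, -0.3704, 0.1785]
tool_rot: [0.335, 0.92, 0.053, 0.198]
contact_force: [0.4, -0.2, -0.9]
gripper_width: 0.797
grasp_force: 0.0
```

```bash
cat > kd.py <<'E'
import sys
from h import *
# args: th back ; prints delta and state
th,back=map(float,sys.argv[1:3])
s=state();print("t",s["time"],s["tool_pos"],s["joint_pos"],"F",s["contact_force"],"w",s["gripper_width"],s["grasp_force"])
p,M=knobpose(th);print(*delta(p-M[:,2]*back,M))
E
python3 kd.py -.7 .12
```

```text
t 1.925 [ 0.3534 -0.3704  0.1785] [-0.937  -0.7212  2.4407 -0.0535  0.6234  0.5482] F [ 0.3858 -0.2125 -0.9341] w 0.7972252271613067 0.0
[ 0.2166 -0.2623  0.0113] [-0.006   0.0048  0.0001]
```

jog_arm --motion "80 0.217 -0.262 0.011 -0.006 0.005 0; 80 0.217 -0.262 0.011 -0.006 0.005 0; 80 0.217 -0.262 0.011 -0.006 0.005 0; 80 0.217 -0.262 0.011 -0.006 0.005 0; 80 0.217 -0.262 0.011 -0.006 0.005 0"

```text
time: 2.55
tool_pos: [0.4608, -0.2496, 0.1293]
tool_rot: [0.339, 0.917, 0.056, 0.201]
contact_force: [-0.9, -0.8, -0.3]
gripper_width: 0.8
grasp_force: 0.0
```

```bash
python3 kd.py -.7 0;python3 - <<'E'
from h import *
f=grab_frame("wrist");save(f,"pics/w1.png")
print(place_of("wrist","knob_grip"))
E
```

```text
t 2.55 [ 0.4608 -0.2496  0.1293] [-0.4417 -0.4686  2.3844 -0.6986  0.6092  1.4633] F [-0.9476 -0.7964 -0.2743] w 0.8004412270962685 0.0
[-0.004 -0.006  0.241] [-0.0014 -0.0007  0.0033]
[]
```

View pics/w1.png

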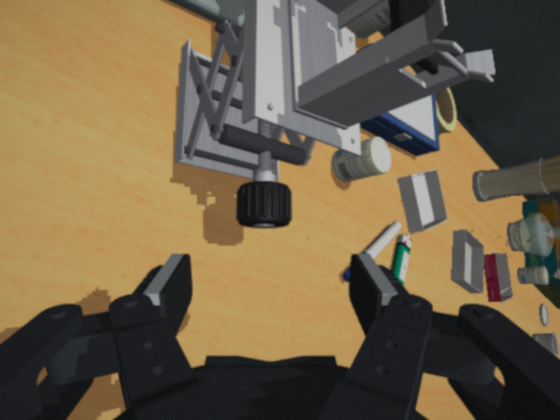

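The wrist picture shows the knob at (264,205), close to the midline between the fingers (about 270). I'll fix its axis from the depth reading.

Run:
```python
from h import *
from scipy.optimize import least_squares
f=grab_frame("wrist");P=cloud(f)
for d in cut_out("wrist","jack_knob")[:2]:
    m=d["pixels"]&(f["range_z"]>0); p=P[m]; print(d["p"],m.sum(),[np.percentile(p[:,i],[2,50,98]) for i in range(3)])
    q=p[(p[:,0]>.488)&(p[:,0]<.518)&(p[:,2]>.02)]
    g=lambda v:np.hypot(q[:,1]-v[0]-v[2]*(q[:,0]-.502),q[:,2]-v[1])-.0195
    r=least_squares(g,[-.311,.054,-.05],loss="soft_l1",f_scale=.001);print(r.x,np.abs(r.fun).mean())
```

```text
0.92 2409 [array([0.4892, 0.5027, 0.5186]), array([-0.3204, -0.2979, -0.2887]), array([0.0455, 0.067 , 0.0738])]
[-0.3091  0.0533  0.0062] 0.0014598912489900684
```

jog_arm --motion "80 -0.004 -0.007 0.12 0 0 0.003; 80 -0.004 -0.007 0.241 0 0 0.003; 80 -0.004 -0.007 0.241 0 0 0.003; 70 -0.004 -0.007 0.241 0 0 0.003; 70 -0.004 -0.007 0.241 0 0 0.003"

```text
time: 3.38
tool_pos: [0.5087, -0.322, 0.0483]
tool_rot: [0.341, 0.916, 0.052, 0.204]
contact_force: [0.3, -0.1, 0.5]
gripper_width: 0.699
grasp_force: 0.0
```

```bash
sed -i 's/yaw=-.05,axis=(.502,-.311,.054)/yaw=-.025,axis=(.502,-.310,.0537)/' h.py
cat > sq.py <<'E'
import sys
from h import *
# rows th list relative to measured pose
s=state();print("t",round(float(s["time"]),2),s["tool_pos"],s["joint_pos"],"F",s["contact_force"],"w",s["gripper_width"],s["grasp_force"])
z=float(sys.argv[1])
for th in map(float,sys.argv[2:]):
    p,M=knobpose(th,axis=(.502,-.310,z)); print(th,*[np.round(a,3) for a in delta(p,M)])
E
python3 sq.py .0537 -.7 -.55 -.37 -.19 -.01 .17 .35 .53 .7
```

```text
t 3.38 [ 0.5087 -0.322   0.0483] [-0.5473 -0.0769  2.2482 -1.0108  0.3646  1.7648] F [ 0.2985 -0.064   0.511 ] w 0.6988026046821332 0.0
-0.7 [-0.003 -0.011  0.003] [ 0.009  0.008 -0.014]
-0.55 [-0.003 -0.015  0.002] [0.099 0.006 0.029]
-0.37 [-0.002 -0.02   0.001] [0.207 0.005 0.08 ]
-0.19 [-0.001 -0.024 -0.001] [0.315 0.003 0.132]
-0.01 [-0.    -0.028 -0.003] [0.424 0.001 0.184]
0.17 [ 0.001 -0.032 -0.006] [ 0.532 -0.     0.236]
0.35 [ 0.003 -0.034 -0.01 ] [ 0.64  -0.002  0.288]
0.53 [ 0.005 -0.037 -0.014] [ 0.748 -0.004  0.34 ]
0.7 [ 0.006 -0.038 -0.018] [ 0.85  -0.005  0.389]
```

jog_arm --motion "70 -0.003 -0.016 0.002 0.129 0.006 0.043; 70 -0.003 -0.016 0.002 0.129 0.006 0.043; 0 -0.003 -0.016 0.002 0.129 0.006 0.043; 0 -0.003 -0.016 0.002 0.129 0.006 0.043; 0 -0.003 -0.016 0.002 0.129 0.006 0.043"

```text
time: 4.0
tool_pos: [0.5083, -0.3159, 0.0422]
tool_rot: [0.244, 0.945, 0.043, 0.214]
contact_force: [-4.2, 6.4, 7.5]
gripper_width: 0.437
grasp_force: 59.5
```

```bash
python3 sq.py .0537 -.5 -.33 -.15 .03 .21 .39 .57 .75
```

```text
t 4.0 [ 0.5083 -0.3159  0.0422] [-0.6302 -0.1007  2.2191 -0.288   0.3849  1.0814] F [-4.2045  6.4243  7.5437] w 0.4366382064907377 59.52816724777222
-0.5 [-0.001  0.001  0.001] [-0.    -0.001 -0.001]
-0.33 [-0.    -0.004  0.001] [ 0.102 -0.001  0.049]
-0.15 [ 0.    -0.008 -0.   ] [ 0.21  -0.001  0.101]
0.03 [ 0.001 -0.013 -0.002] [ 0.318 -0.001  0.153]
0.21 [ 0.002 -0.017 -0.005] [ 0.426 -0.001  0.205]
0.39 [ 0.004 -0.02  -0.008] [ 0.534 -0.001  0.258]
0.57 [ 0.006 -0.023 -0.011] [ 0.642 -0.001  0.31 ]
0.75 [ 0.008 -0.025 -0.015] [ 0.75  -0.001  0.362]
```

jog_arm --motion "0 0 -0.003 0.001 0.102 -0.001 0.049; 0 0.001 -0.007 -0.001 0.21 -0.001 0.101; 0 0.002 -0.012 -0.003 0.318 -0.001 0.153; 0 0.003 -0.016 -0.007 0.426 -0.001 0.205; 0 0.005 -0.019 -0.01 0.534 -0.001 0.258"

```text
time: 4.62
tool_pos: [0.5085, -0.3055, 0.0432]
tool_rot: [-0.176, 0.958, -0.053, 0.221]
contact_force: [0.3, 4.3, -1.2]
gripper_width: 0.437
grasp_force: 61.0
```

```bash
python3 sq.py .0549 .39 .57 .75 .93
python3 - <<'E'
from h import *
for c in("top","scene"):
    f=grab_frame(c);P=cloud(f)
    x,y,z=P[...,0],P[...,1],P[...,2]
    m=(abs(x-.594)<.048)&(abs(y+.315)<.047)&(z>.1)&(z<.115); print(c,m.sum(),np.percentile(z[m],[5,50,95]))
    P0=np.load(c+"0.npy");z0=P0[...,2];m=m&(z0>.1)&(z0<.115);print("rise",np.median(z[m]-z0[m]))
    m=(abs(x-.597)<.055)&(abs(y+.31)<.035)&(z>.185)&(z<.21)&(abs(z-z0)<.01);print("mag rise",np.median(z[m]-z0[m]),m.sum())
E
```

```text
t 4.62 [ 0.5085 -0.3055  0.0432] [-0.9311  0.1425  1.9399  0.6401  1.1363  0.4504] F [ 0.3362  4.3216 -1.1854] w 0.43716599113832594 61.045201420784
0.39 [-0.    -0.     0.002] [0.012 0.001 0.006]
0.57 [-0.    -0.005  0.001] [0.12  0.001 0.058]
0.75 [ 0.   -0.01 -0.  ] [0.229 0.001 0.11 ]
0.93 [ 0.001 -0.014 -0.002] [0.337 0.001 0.162]
top 639 [0.1062 0.1096 0.1136]
rise 0.0019430402720524986
mag rise 0.0002809150374333269 312
scene 501 [0.1048 0.1093 0.1136]
rise 0.0015551782322292262
mag rise 6.844215958426436e-05 362
```

jog_arm --motion "0 0 -0.004 0 0.12 0.001 0.058; 0 0.001 -0.009 -0.001 0.229 0.001 0.11; 0 0.002 -0.013 -0.003 0.337 0.001 0.162; 0 0.002 -0.013 -0.003 0.337 0.001 0.162; 66 0.002 -0.013 -0.003 0.337 0.001 0.162"

```text
time: 5.35
tool_pos: [0.5081, -0.3002, 0.0446]
tool_rot: [-0.432, 0.872, -0.111, 0.203]
contact_force: [0.4, 0.1, -0.7]
gripper_width: 0.639
grasp_force: 0.0
```

```bash
cat > rise.py <<'E'
from h import *
for c in("top","scene"):
    f=grab_frame(c);P=cloud(f)
    x,y,z=P[...,0],P[...,1],P[...,2];P0=np.load(c+"0.npy");z0=P0[...,2]
    m=(abs(x-.594)<.048)&(abs(y+.315)<.047)&(z>.1)&(z<.115)&(z0>.1)&(z0<.115);n=(abs(x-.597)<.055)&(abs(y+.31)<.035)&(z>.185)&(z<.21)&(abs(z-z0)<.01)
    print(c,"plat rise",np.median(z[m]-z0[m])*1e3,(z[m]-z0[m]).mean()*1e3,"mag rise",np.median(z[n]-z0[n])*1e3,(z[n]-z0[n]).mean()*1e3,m.sum(),n.sum())
E
python3 rise.py; python3 sq.py .0555 .93 .75 .57 .39 .21 .03 -.15 -.33 -.5
```

```text
top plat rise 3.3721241088398024 3.3252871220208764 mag rise 0.47340207377144505 0.5363334841494627 609 312
scene plat rise 3.0935326897023607 2.962683721628346 mag rise -0.00851949568386745 -0.04206857604434207 259 364
t 5.45 [ 0.508  -0.2999  0.044 ] [-1.0344  0.4335  1.7494  0.8458  1.5678  0.5061] F [-0.1721  0.4866 -0.0879] w 0.6567644258895637 0.0
0.93 [ 0.003 -0.006 -0.002] [ 0.004  0.002 -0.   ]
0.75 [ 0.003 -0.001 -0.003] [-0.104  0.002 -0.052]
0.57 [ 0.003  0.003 -0.004] [-0.212  0.003 -0.104]
0.39 [ 0.004  0.008 -0.006] [-0.32   0.003 -0.156]
0.21 [ 0.006  0.012 -0.008] [-0.428  0.003 -0.208]
0.03 [ 0.007  0.015 -0.011] [-0.536  0.003 -0.26 ]
-0.15 [ 0.009  0.018 -0.015] [-0.645  0.003 -0.312]
-0.33 [ 0.011  0.02  -0.019] [-0.753  0.003 -0.364]
-0.5 [ 0.013  0.021 -0.023] [-0.855  0.003 -0.413]
```

jog_arm --motion "66 0.003 -0.001 -0.003 -0.104 0.002 -0.052; 66 0.003 0.003 -0.004 -0.212 0.003 -0.104; 66 0.004 0.008 -0.006 -0.32 0.003 -0.156; 66 0.006 0.012 -0.008 -0.428 0.003 -0.208; 66 0.007 0.015 -0.011 -0.536 0.003 -0.26"

```text
time: 6.08
tool_pos: [0.5087, -0.3101, 0.0426]
tool_rot: [-0.01, 0.974, -0.015, 0.224]
contact_force: [-0.2, 0.9, -0.8]
gripper_width: 0.661
grasp_force: 0.0
```

```bash
python3 sq.py .0555 .03 -.15 -.33 -.5
```

```text
t 6.08 [ 0.5087 -0.3101  0.0426] [-0.8312 -0.0043  2.0632  0.4654  0.8308  0.4973] F [-0.1856  0.9347 -0.8452] w 0.6605446295969561 0.0
0.03 [-0.001 -0.001  0.001] [ 0.003 -0.002  0.001]
-0.15 [-0.001  0.004  0.   ] [-0.105 -0.002 -0.051]
-0.33 [-0.     0.009 -0.001] [-0.213 -0.002 -0.104]
-0.5 [ 0.001  0.013 -0.002] [-0.315 -0.002 -0.153]
```

jog_arm --motion "66 -0.001 0.004 0 -0.105 -0.002 -0.051; 66 0 0.009 -0.001 -0.213 -0.002 -0.104; 66 0.001 0.013 -0.002 -0.315 -0.002 -0.153; 30 0.001 0.013 -0.002 -0.315 -0.002 -0.153; 0 0.001 0.013 -0.002 -0.315 -0.002 -0.153"

```text
time: 6.7
tool_pos: [0.5075, -0.3155, 0.0423]
tool_rot: [0.24, 0.946, 0.044, 0.212]
contact_force: [-8.1, 0.9, 4.4]
gripper_width: 0.436
grasp_force: 59.0
```

```bash
python3 rise.py;python3 sq.py .0555 -.5 -.33 -.15 .03 .21 .39 .57
```

```text
top plat rise 3.3310788851205198 3.25428362248477 mag rise 0.4655867980690731 0.3947482668363784 608 310
scene plat rise 2.92213251066914 2.6589008730026653 mag rise 0.03906709380768758 -0.005188770958087382 455 361
t 6.8 [ 0.5074 -0.3156  0.0422] [-0.6329 -0.102   2.217  -0.2682  0.3952  1.0608] F [-6.6235  0.8986  4.7684] w 0.43551657293702 59.00584101676941
-0.5 [ 0.002  0.003 -0.001] [-0.006  0.002 -0.001]
-0.33 [ 0.002 -0.001 -0.001] [0.097 0.002 0.048]
-0.15 [ 0.003 -0.006 -0.002] [0.205 0.002 0.1  ]
0.03 [ 0.004 -0.011 -0.004] [0.313 0.002 0.152]
0.21 [ 0.005 -0.014 -0.006] [0.421 0.003 0.204]
0.39 [ 0.007 -0.018 -0.009] [0.529 0.003 0.256]
0.57 [ 0.008 -0.021 -0.013] [0.637 0.003 0.308]
```

jog_arm --motion "0 0 -0.004 0 0.103 0 0.049; 0 0.001 -0.008 -0.002 0.211 0 0.101; 0 0.002 -0.013 -0.004 0.319 0 0.153; 0 0.003 -0.016 -0.007 0.427 0 0.205; 0 0.003 -0.016 -0.007 0.427 0 0.205"

```text
time: 7.42
tool_pos: [0.5077, -0.3062, 0.0418]
tool_rot: [-0.107, 0.969, -0.036, 0.221]
contact_force: [-5.2, 6.9, 9.7]
gripper_width: 0.434
grasp_force: 62.7
```

```bash
python3 rise.py;python3 sq.py .0563 .21 .3 .39 .57 .75 .93
```

```text
top plat rise 4.665684652369828 4.393268897375069 mag rise 0.5028413391050535 0.32643915902611703 569 315
scene plat rise 4.519782370130454 4.014278199190664 mag rise 0.030217772296392553 -0.011775323125843016 415 359
t 7.53 [ 0.5077 -0.3061  0.0419] [-0.8905  0.0745  1.9941  0.5707  1.0104  0.4588] F [-6.4741  4.7672  8.2925] w 0.43998381215783666 62.745975852012634
0.21 [ 0.003  0.002 -0.002] [-0.008  0.003 -0.002]
0.3 [ 0.003 -0.001 -0.002] [0.046 0.003 0.024]
0.39 [ 0.003 -0.003 -0.002] [0.1   0.003 0.05 ]
0.57 [ 0.004 -0.008 -0.003] [0.208 0.004 0.102]
0.75 [ 0.005 -0.012 -0.005] [0.316 0.004 0.154]
0.93 [ 0.006 -0.016 -0.008] [0.424 0.004 0.206]
```

jog_arm --motion "0 0 -0.005 0 0.1 0 0.05; 0 0.002 -0.009 -0.001 0.208 0 0.102; 0 0.003 -0.013 -0.003 0.316 0 0.154; 0 0.003 -0.017 -0.006 0.424 0 0.206; 0 0.003 -0.017 -0.006 0.424 0 0.206"

```text
time: 8.15
tool_pos: [0.5073, -0.2983, 0.0475]
tool_rot: [-0.437, 0.869, -0.111, 0.202]
contact_force: [-8.0, 4.8, 10.6]
gripper_width: 0.436
grasp_force: 61.1
```

```bash
python3 rise.py;python3 sq.py .057 .93 1.1 1.2
```

```text
top plat rise 5.675030524303404 5.614710670858347 mag rise 1.5280620314436777 1.2009330012993498 450 348
scene plat rise 6.104867611320869 5.675336749052901 mag rise 0.12001280319956509 0.15905990122307548 204 357
t 8.25 [ 0.5073 -0.2983  0.0476] [-1.0342  0.4293  1.7502  0.8465  1.5774  0.5105] F [-7.8015  3.529   8.7101] w 0.4347366868859424 60.99057734012604
0.93 [ 0.004 -0.001 -0.002] [-0.     0.004 -0.001]
1.1 [ 0.004 -0.005 -0.002] [0.102 0.004 0.048]
1.2 [ 0.004 -0.008 -0.003] [0.162 0.004 0.076]
```

```bash
cat > flow.py <<'E'
from h import *
f=grab_frame("scene");b=np.ascontiguousarray(f["color"][...,::-1]);a=cv2.imread("pics/scene0.png");P=np.load("scene0.npy");p2=cloud(f)
g=lambda i:cv2.cvtColor(i,cv2.COLOR_BGR2GRAY).astype(np.float32)
A,B=g(a),g(b)
mpp=lambda m:np.median(f["range_z"][m&(f["range_z"]>0)])/f["intrinsics"][1][1]*1e3
x,y,z=P[...,0],P[...,1],P[...,2];near=(abs(x-.6)<.06)&(abs(y+.315)<.055)
for n,m in(("plat",near&(z>.1)&(z<.112)),("mag",near&(z>.14)&(z<.21))):
    r=cv2.boundingRect(m.astype(np.uint8));x0,y0,w,h=r
    T=A[y0:y0+h,x0:x0+w];M=(cv2.dilate(m.astype(np.uint8),np.ones((3,3)))[y0:y0+h,x0:x0+w]).astype(np.float32)
    W=np.eye(2,3,dtype=np.float32);c,W=cv2.findTransformECC(T,B[y0-6:y0+h+6,x0-6:x0+w+6],np.array([[1,0,6],[0,1,6]],np.float32),cv2.MOTION_TRANSLATION,(3,200,1e-6),(M>0).astype(np.uint8),3)
    print(n,r,"cc",round(c,3),"dx,dy px",W[:,2]-6,"up mm approx",-(W[1,2]-6)*mpp(m)/.87)
E
python3 flow.py
```

```text
Traceback (most recent call last):
  File "flow.py", line 10, in <module>
    W=np.eye(2,3,dtype=np.float32);c,W=cv2.findTransformECC(T,B[y0-6:y0+h+6,x0-6:x0+w+6],np.array([[1,0,6],[0,1,6]],np.float32),cv2.MOTION_TRANSLATION,(3,200,1e-6),(M>0).astype(np.uint8),3)
                                       ~~~~~~~~~~~~~~~~~~~~^^^^^^^^^^^^^^^^^^^^^^^^^^^^^^^^^^^^^^^^^^^^^^^^^^^^^^^^^^^^^^^^^^^^^^^^^^^^^^^^^^^^^^^^^^^^^^^^^^^^^^^^^^^^^^^^^^^^^^^^^^^^^^^^^^
cv2.error: OpenCV(4.12.0) /io/opencv/modules/core/src/arithm.cpp:662: error: (-209:Sizes of input arguments do not match) The operation is neither 'array op array' (where arrays have the same size and the same number of channels), nor 'array op scalar', nor 'scalar op array' in function 'arithm_op'
```

```bash
python3 - <<'E'
s=open("flow.py").read().split("    T=A[")[0]
s+='''    x0-=4;y0-=4;w+=8;h+=8
    T=A[y0:y0+h,x0:x0+w];U=B[y0:y0+h,x0:x0+w];M=cv2.dilate(m.astype(np.uint8),np.ones((3,3)))[y0:y0+h,x0:x0+w]
    c,W=cv2.findTransformECC(T,U,np.eye(2,3,dtype=np.float32),cv2.MOTION_TRANSLATION,(3,300,1e-6),M,3)
    print(n,r,"cc",round(c,3),"dx,dy px",W[:,2],"up mm approx",-W[1,2]*mpp(m)/.87)
'''
open("flow.py","w").write(s)
E
python3 flow.py
```

```text
Traceback (most recent call last):
  File "flow.py", line 11, in <module>
    c,W=cv2.findTransformECC(T,U,np.eye(2,3,dtype=np.float32),cv2.MOTION_TRANSLATION,(3,300,1e-6),M,3)
        ~~~~~~~~~~~~~~~~~~~~^^^^^^^^^^^^^^^^^^^^^^^^^^^^^^^^^^^^^^^^^^^^^^^^^^^^^^^^^^^^^^^^^^^^^^^^^^
cv2.error: OpenCV(4.12.0) /io/opencv/modules/video/src/ecc.cpp:589: error: (-7:Iterations do not converge) The algorithm stopped before its convergence. The correlation is going to be minimized. Images may be uncorrelated or non-overlapped in function 'findTransformECC'
```

```bash
python3 - <<'E'
s=open("flow.py").read()
s=s.replace("    c,W=","    try: c,W=").replace("    print(n,r","    except cv2.error: print(n,'no ecc'); continue\n    print(n,r")
open("flow.py","w").write(s)
E
cat >> flow.py <<'E'
save(f,"pics/sc_now.png")
s=slice(180,310),slice(230,370)
v=np.hstack([cv2.resize(i[s],None,fx=2.8,fy=2.8,interpolation=cv2.INTER_CUBIC) for i in(a,b)]);cv2.imwrite("pics/cmp.png",v)
E
python3 flow.py
```

```text
plat no ecc
mag (275, 191, 54, 48) cc 0.97 dx,dy px [-0.2096 -0.4559] up mm approx 1.0733099748236226
```

View pics/cmp.png

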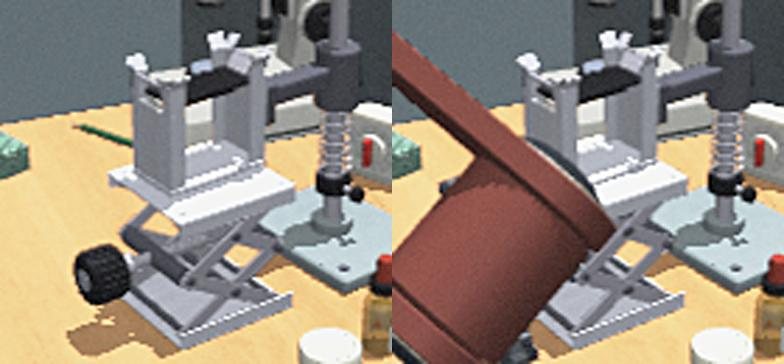

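The comparison (left before, right now) shows the magazine raised by only about half a pixel, roughly 1 mm in both cameras. The platform is therefore touching it, so I'll let go of the knob.

jog_arm --motion "70 0 0 0 0 0 0; 70 0 0 0 0 0 0; 70 0 0 -0.1 0 0 0; 70 0 0 -0.22 0 0 0; 70 0 0 -0.3 0 0 0"

```text
time: 9.02
tool_pos: [0.4402, -0.4082, 0.129]
tool_rot: [-0.432, 0.872, -0.112, 0.204]
contact_force: [-0.3, -0.3, -0.3]
gripper_width: 0.7
grasp_force: 0.0
```

```bash
cat >> h.py <<'E'
def down(yaw):
    c,s=np.cos(yaw),np.sin(yaw); return np.array([[c,s,0],[s,-c,0],[0,0,-1.]])
E
cat > go.py <<'E'
import sys
from h import *
# x y z yaw(deg)
s=state();x,y,z,w=map(float,sys.argv[1:5])
print("t",round(float(s["time"]),2),s["tool_pos"],s["joint_pos"],"F",s["contact_force"],"w",s["gripper_width"],s["grasp_force"])
d=delta([x,y,z],down(np.radians(w)));print(np.round(d[0],3),np.round(d[1],3),"yaw now",np.degrees(np.arctan2(*rot(s).as_matrix()[1::-1,0])),"tilt",rot(s).as_matrix()[:2,2])
E
python3 go.py .4455 -.09 .13 91.3; python3 rise.py; python3 flow.py
```

```text
t 9.03 [ 0.4402 -0.4082  0.129 ] [-1.2016  0.4069  1.6081  0.7648  1.7869  0.5278] F [-0.2941 -0.2716 -0.2647] w 0.6997190609004974 0.0
[-0.226 -0.385  0.454] [-0.249 -0.718 -1.117] yaw now -22.57317690947412 tilt [0.4515 0.7071]
top plat rise 5.772946341280782 5.58528224943876 mag rise 1.4353627505974131 1.2159383168581805 439 365
scene plat rise 6.27723167439248 5.871324129209631 mag rise 0.06274629110067376 0.2131005493186861 55 290
plat no ecc
mag (275, 191, 54, 48) cc 0.842 dx,dy px [-0.1109 -0.6052] up mm approx 1.4198841017570547
```

```bash
python3 go.py .40 -.28 .25 30
```

```text
t 9.18 [ 0.4407 -0.4083  0.1287] [-1.2013  0.4069  1.6084  0.7656  1.7849  0.5276] F [-0.3316  0.6337  0.0684] w 0.7039581972255873 0.0
[-0.105 -0.347  0.012] [-0.518 -0.44  -0.475] yaw now -22.62848933421044 tilt [0.4528 0.7059]
```

jog_arm --motion "100 -0.105 -0.347 0.012 -0.518 -0.44 -0.475; 100 -0.105 -0.347 0.012 -0.518 -0.44 -0.475; 100 -0.105 -0.347 0.012 -0.518 -0.44 -0.475; 100 -0.105 -0.347 0.012 -0.518 -0.44 -0.475; 100 -0.105 -0.347 0.012 -0.518 -0.44 -0.475"

```text
time: 9.8
tool_pos: [0.4001, -0.277, 0.2492]
tool_rot: [-0.112, 0.977, 0.175, 0.052]
contact_force: [0.4, -0.1, -0.2]
gripper_width: 0.998
grasp_force: 0.0
```

```bash
python3 go.py .4455 -.09 .13 91.3; python3 rise.py; python3 flow.py
```

```text
t 9.8 [ 0.4001 -0.277   0.2492] [-0.8762 -0.2219  1.8555  0.2022  1.6526  0.3416] F [ 0.3854 -0.0507 -0.2389] w 0.9983392618687627 0.0
[ 0.175 -0.261  0.326] [-0.059 -0.167 -0.821] yaw now 19.49989555682827 tilt [0.0624 0.2379]
top plat rise 5.74100655463361 5.726574753792245 mag rise 1.3018000220448855 1.3366346243079923 462 364
scene plat rise 5.9129555971891286 5.021115398809295 mag rise 0.05234709255347303 0.11756740814660945 367 357
plat (269, 230, 66, 32) cc 0.977 dx,dy px [ 0.1744 -2.9112] up mm approx 6.822309039612106
mag (275, 191, 54, 48) cc 0.981 dx,dy px [-0.1291 -0.3726] up mm approx 0.8779997290428231
```

jog_arm --motion "100 0.175 -0.261 0.326 -0.059 -0.167 -0.821; 100 0.175 -0.261 0.326 -0.059 -0.167 -0.821; 100 0.175 -0.261 0.326 -0.059 -0.167 -0.821; 100 0.175 -0.261 0.326 -0.059 -0.167 -0.821; 100 0.175 -0.261 0.326 -0.059 -0.167 -0.821"

```text
time: 10.58
tool_pos: [0.4441, -0.0882, 0.1265]
tool_rot: [-0.037, 0.802, 0.596, 0.014]
contact_force: [0.3, -0.6, 0.5]
gripper_width: 1.001
grasp_force: 0.0
```

```bash
python3 go.py .4455 -.09 .13 91.3
python3 - <<'E'
from h import *
for o in packs("wrist")[2]: print(o)
for o in packs("top")[2]: print("top",o)
E
```

```text
t 10.57 [ 0.4441 -0.0882  0.1265] [-0.3991 -0.2595  2.0828  0.0627  1.3682 -0.1215] F [ 0.324  -0.638   0.5062] w 1.0005037508283428 0.0
[-0.002  0.003 -0.007] [-0.021 -0.048 -0.21 ] yaw now 73.20242665823713 tilt [-0.0216  0.0757]
(0.92, 5406, ((582.5748901367188, 0.20069122314453125), (38.54849624633789, 66.8563461303711), 3.617168426513672), np.float64(0.02500204174809091))
(0.81, 5028, ((443.69134521484375, -88.55078125), (77.07391357421875, 37.51560974121094), 88.92993927001953), np.float64(0.025044473883146498))
top (0.91, 404, ((582.4920654296875, 4.953094482421875), (37.522823333740234, 78.21665954589844), 4.778141498565674), np.float64(0.025479922145093648))
```

```bash
python3 go.py .444 -.0888 .05 89.3;python3 go.py .444 -.0888 .004 89.3
```

```text
t 10.78 [ 0.4461 -0.091   0.13  ] [-0.4036 -0.2616  2.0781  0.0631  1.3688 -0.1147] F [-0.3312  0.6174  0.4736] w 0.9985707300606582 0.0
[-0.008  0.001  0.16 ] [-0.018 -0.047 -0.194] yaw now 72.57664815651172 tilt [-0.0155  0.0738]
t 10.78 [ 0.4461 -0.091   0.13  ] [-0.4036 -0.2616  2.0781  0.0631  1.3688 -0.1147] F [-0.3312  0.6174  0.4736] w 0.9985707300606582 0.0
[-0.014  0.004  0.252] [-0.018 -0.047 -0.194] yaw now 72.57664815651172 tilt [-0.0155  0.0738]
```

jog_arm --motion "100 -0.008 0.001 0.1 -0.018 -0.047 -0.194; 100 -0.008 0.001 0.16 -0.018 -0.047 -0.194; 100 -0.008 0.001 0.16 -0.018 -0.047 -0.194; 100 -0.008 0.001 0.16 -0.018 -0.047 -0.194; 100 -0.008 0.001 0.16 -0.018 -0.047 -0.194"

```text
time: 11.4
tool_pos: [0.4463, -0.0902, 0.053]
tool_rot: [0.003, 0.711, 0.704, 0.001]
contact_force: [-0.4, 0.4, -0.2]
gripper_width: 1.0
grasp_force: 0.0
```

```bash
python3 go.py .444 -.0888 .004 89.3
```

```text
t 11.4 [ 0.4463 -0.0902  0.053 ] [-0.3628 -0.1826  2.1519 -0.0006  1.1663 -0.3529] F [-0.4124  0.4243 -0.2337] w 1.0001309550744426 0.0
[ 0.003 -0.005  0.098] [0.004 0.002 0.002] yaw now 89.44250267318033 tilt [ 0.0055 -0.0027]
```

jog_arm --motion "100 0.003 -0.005 0.06 0.004 0.002 0.002; 100 0.003 -0.005 0.098 0.004 0.002 0.002; 100 0.003 -0.005 0.098 0.004 0.002 0.002; 0 0.003 -0.005 0.098 0.004 0.002 0.002; 0 0.003 -0.005 0.098 0.004 0.002 0.002"

```text
time: 12.02
tool_pos: [0.4436, -0.0882, 0.0034]
tool_rot: [-0.001, 0.711, 0.703, -0.0]
contact_force: [0.1, -0.2, 0.6]
gripper_width: 0.599
grasp_force: 0.0
```

```bash
python3 go.py .444 -.0888 .004 89.3
python3 - <<'E'
from h import *
f=grab_frame("top");P=cloud(f);x,y,z=P[...,0],P[...,1],P[...,2]
m=(abs(x-.597)<.07)&(abs(y+.311)<.045)&(z>.188)&(z<.22);p=P[m];print("magtop",m.sum(),cv2.minAreaRect((p[:,:2]*1000).astype(np.float32)),np.percentile(p[:,0],[1,99]),np.percentile(p[:,1],[1,99]),p[:,2].max())
m=(abs(x-.597)<.04)&(abs(y+.311)<.03)&(z>.17)&(z<.188);p=P[m];print("follower",m.sum(),cv2.minAreaRect((p[:,:2]*1000).astype(np.float32)),np.median(p,0))
for n in("magazine","mag_mouth","mag_follower"):print(n,[(d["at"],d["p"]) for d in place_of("top",n)])
E
```

```text
t 12.03 [ 0.4436 -0.0882  0.0034] [-0.3611 -0.0949  2.1722 -0.0001  1.0656 -0.3505] F [ 0.0846 -0.15    0.6346] w 0.5988755205369501 0.0
[-0.001  0.001 -0.001] [-0.001 -0.     0.001] yaw now 89.39260355167289 tilt [-0.0012  0.0004]
magtop 265 ((596.0718383789062, -311.6979675292969), (59.79944610595703, 99.08983612060547), 89.3340835571289) [0.5466 0.6454] [-0.3408 -0.2819] 0.21154013166225138
follower 490 ((597.361572265625, -310.36932373046875), (45.29116439819336, 78.95108795166016), 89.395751953125) [ 0.5974 -0.3111  0.1835]
magazine [([0.5992, -0.309, 0.1145], 0.69)]
mag_mouth [([0.5989, -0.3123, 0.2006], 0.82)]
mag_follower [([0.6017, -0.3114, 0.1809], 0.92)]
```

jog_arm --motion "0 0 0 0 0 0 0; 0 0 0 0 0 0 0; 0 0 0 -0.12 0 0 0; 0 0 0 -0.24 0 0 0; 0 0 0 -0.36 0 0 0"

```text
time: 12.85
tool_pos: [0.4422, -0.0876, 0.183]
tool_rot: [-0.002, 0.711, 0.703, -0.001]
contact_force: [1.5, 0.0, -1.8]
gripper_width: 0.424
grasp_force: 61.7
```

```bash
python3 go.py .597 -.311 .29 -0.6; python3 go.py .5 -.2 .29 45
```

```text
t 12.85 [ 0.4422 -0.0876  0.183 ] [-0.3609 -0.3482  2.053  -0.0001  1.4421 -0.3506] F [ 1.4949  0.0331 -1.7794] w 0.42383216302707416 61.71404957771301
[-0.443  0.313 -0.216] [-0.004  0.002  1.047] yaw now 89.40998164137659 tilt [-0.005   0.0018]
t 12.85 [ 0.4422 -0.0876  0.183 ] [-0.3609 -0.3482  2.053  -0.0001  1.4421 -0.3506] F [ 1.4949  0.0331 -1.7794] w 0.42383216302707416 61.71404957771301
[-0.223  0.117 -0.215] [-0.004  0.     0.517] yaw now 89.40998164137659 tilt [-0.005   0.0018]
```

jog_arm --motion "0 -0.05 0.03 -0.1 0 0 0.12; 0 -0.223 0.117 -0.215 -0.004 0 0.517; 0 -0.223 0.117 -0.215 -0.004 0 0.517; 0 -0.223 0.117 -0.215 -0.004 0 0.517; 0 -0.223 0.117 -0.215 -0.004 0 0.517"

```text
time: 13.48
tool_pos: [0.5005, -0.2004, 0.2882]
tool_rot: [0.0, 0.924, 0.382, 0.0]
contact_force: [-0.1, 0.6, -1.4]
gripper_width: 0.422
grasp_force: 61.8
```

```bash
python3 go.py .52 -.311 .29 -0.6
```

```text
t 13.47 [ 0.5005 -0.2004  0.2882] [-0.5189 -0.1813  1.7422 -0.      1.5805  0.2672] F [-0.1008  0.616  -1.3987] w 0.4219583633096748 61.753889322280884
[-0.129  0.184 -0.003] [ 0.   -0.    0.53] yaw now 44.9616555765702 tilt [ 0.0002 -0.0001]
```

jog_arm --motion "0 -0.129 0.184 -0.003 0 0 0.53; 0 -0.129 0.184 -0.003 0 0 0.53; 0 -0.129 0.184 -0.003 0 0 0.53; 0 -0.129 0.184 -0.003 0 0 0.53; 0 -0.129 0.184 -0.003 0 0 0.53"

```text
time: 14.1
tool_pos: [0.5197, -0.3101, 0.2892]
tool_rot: [-0.0, 1.0, -0.005, -0.0]
contact_force: [0.3, 0.8, -1.3]
gripper_width: 0.425
grasp_force: 61.7
```

```bash
python3 go.py .597 -.311 .25 -0.6
python3 - <<'E'
from h import *
f=grab_frame("wrist");save(f,"pics/w2.png");P=cloud(f);np.save("w2.npy",P)
x,y,z=P[...,0],P[...,1],P[...,2]
m=(abs(x-.6)<.07)&(abs(y+.311)<.045)&(z>.188)&(z<.225);p=P[m];print("magtop",m.sum(),cv2.minAreaRect((p[:,:2]*1000).astype(np.float32)),np.percentile(p[:,0],[1,99]),np.percentile(p[:,1],[1,99]))
m=(abs(x-.6)<.04)&(abs(y+.311)<.03)&(z>.172)&(z<.19);p=P[m];print("follower",m.sum(),cv2.minAreaRect((p[:,:2]*1000).astype(np.float32)),np.median(p,0))
for n in("magazine","mag_mouth","mag_follower"):print(n,[(d["at"],d["p"]) for d in place_of("wrist",n)])
E
```

```text
t 14.1 [ 0.5197 -0.3101  0.2892] [-0.661  -0.0215  1.592   0.0002  1.5717  0.9191] F [ 0.2661  0.7839 -1.3443] w 0.425124382331809 61.72993183135986
[0.155 0.    0.078] [-0.     0.     0.001] yaw now -0.5328803345166464 tilt [-0.0004  0.0006]
magtop 3675 ((596.0377807617188, -309.52691650390625), (100.31411743164062, 59.77070999145508), 0.20548628270626068) [0.5468 0.6453] [-0.3387 -0.2803]
follower 6096 ((599.9814453125, -309.4294128417969), (79.95112609863281, 46.46952438354492), 0.018160171806812286) [ 0.6007 -0.3095  0.1825]
magazine [([0.5932, -0.3055, 0.1111], 0.77)]
mag_mouth [([0.5957, -0.3098, 0.2044], 0.59), ([0.6634, -0.4425, 0.0033], 0.2)]
mag_follower [([0.5948, -0.312, 0.1828], 0.56)]
```

View pics/w2.png

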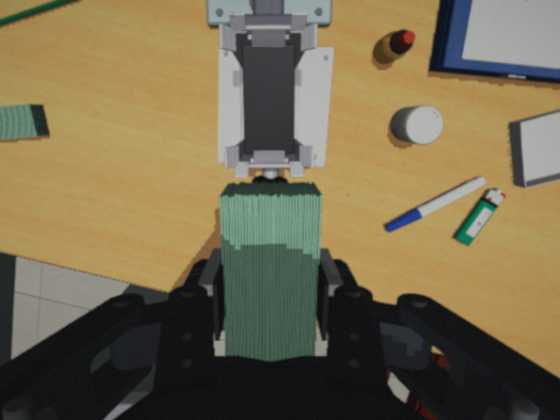

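The wrist picture shows the pack square in the fingers, centred at column 271, with the magazine ahead and centred at about column 269, rows 30–175. I'll measure both in this one frame.

```bash
cat > rel.py <<'E'
from h import *
f=grab_frame("wrist");P=cloud(f);s=state();t=np.array(s["tool_pos"]);Q=(P-t)@rot(s).as_matrix()
C=f["color"].astype(int)
for d in cut_out("wrist","pack_a")[:3]:
    q=Q[d["pixels"]]; q=q[(abs(q[:,0])<.06)&(abs(q[:,1])<.035)&(q[:,2]>-.06)&(q[:,2]<.03)]
    if len(q)<500: continue
    print("z hist",np.percentile(q[:,2],[2,10,50,90,98]))
    zt=np.median(q[:,2]);q=q[abs(q[:,2]-zt)<.004]
    print("pack top in tool: z",zt,cv2.minAreaRect((q[:,:2]*1000).astype(np.float32)),np.percentile(q[:,0],[1,99]),np.percentile(q[:,1],[1,99]))
x,y,z=P[...,0],P[...,1],P[...,2]
n=(abs(x-.6)<.07)&(abs(y+.311)<.045)&(z>.188)&(z<.225)&(Q[...,0]>.045)
p=P[n];print("magtop world",n.sum(),np.percentile(p[:,0],[1,99]),np.percentile(p[:,1],[1,99]),p[:,2].max())
for lo,hi in((.204,.214),(.193,.2)):
    k=n&(z>lo)&(z<hi);
    for a,b,l in((.54,.575,"front"),(.62,.66,"rear")):
        j=k&(x>a)&(x<b);print(lo,l,j.sum(),np.percentile(x[j],[2,98]),np.percentile(y[j],[2,98]))
E
python3 rel.py
```

```text
z hist [-0.0227 -0.0222 -0.0214 -0.0203 -0.0046]
pack top in tool: z -0.02141872434544257 ((2.3765487670898438, 0.3813056945800781), (71.86357879638672, 38.28916931152344), 0.12753863632678986) [-0.0308  0.0377] [-0.018   0.0182]
magtop world 2145 [0.5655 0.6456] [-0.3385 -0.2802] 0.20746355589753235
0.204 front 11 [0.565  0.5658] [-0.3389 -0.2804]
0.204 rear 346 [0.6264 0.6458] [-0.3388 -0.2799]
0.193 front 20 [0.565  0.5659] [-0.334  -0.2859]
0.193 rear 928 [0.6262 0.6411] [-0.3335 -0.2853]
```

```bash
python3 go.py .5965 -.3095 .235 -0.2
```

```text
t 14.4 [ 0.5201 -0.3104  0.2903] [-0.6611 -0.0219  1.5907  0.0002  1.5716  0.9181] F [-0.1127  0.3725 -1.6617] w 0.424069242042506 61.74115061759949
[ 0.153 -0.003  0.111] [ 0.    -0.001 -0.003] yaw now -0.47796256928679925 tilt [ 0.0011 -0.0006]
```

jog_arm --motion "0 0.08 -0.002 0 0 0 -0.003; 0 0.153 -0.003 0 0 0 -0.003; 0 0.153 -0.003 0.06 0 0 -0.003; 0 0.153 -0.003 0.111 0 0 -0.003; 0 0.153 -0.003 0.111 0 0 -0.003"

```text
time: 15.02
tool_pos: [0.5955, -0.3091, 0.2318]
tool_rot: [-0.001, 1.0, -0.002, -0.002]
contact_force: [0.2, 0.0, -1.2]
gripper_width: 0.425
grasp_force: 61.8
```

```bash
python3 go.py .5965 -.3095 .200 -0.2; sed -i 's/&(Q\[...,0\]>.045)/\&~((abs(Q[...,0])<.041)\&(abs(Q[...,1])<.02))/' rel.py; python3 rel.py
```

```text
t 15.03 [ 0.5955 -0.3091  0.2318] [-0.5896  0.1616  1.4949  0.0001  1.4896  0.9857] F [ 0.236   0.0002 -1.2174] w 0.42546668048497877 61.75971865653992
[0.002 0.001 0.064] [-0.002  0.002 -0.001] yaw now -0.26066453956918895 tilt [-0.0037  0.0025]
z hist [-0.0204 -0.02   -0.0192 -0.018  -0.0026]
pack top in tool: z -0.019215052182149483 ((1.7201156616210938, -0.49376678466796875), (72.1913833618164, 37.60101318359375), 0.5440508723258972) [-0.0315  0.037 ] [-0.0184  0.0177]
magtop world 2022 [0.6265 0.6458] [-0.339  -0.2803] 0.20738268735580462Traceback (most recent call last):
  File "rel.py", line 16, in <module>
    j=k&(x>a)&(x<b);print(lo,l,j.sum(),np.percentile(x[j],[2,98]),np.percentile(y[j],[2,98]))
                                       ~~~~~~~~~~~~~^^^^^^^^^^^^^
    return _quantile_unchecked(
        a, q, axis, out, overwrite_input, method, keepdims, weights)
    return _ureduce(a,
                    func=_quantile_ureduce_func,
    ...<5 lines>...
                    overwrite_input=overwrite_input,
                    method=method)
    r = func(a, **kwargs)
    result = _quantile(arr,
                       quantiles=q,
    ...<2 lines>...
                       out=out,
                       weights=wgt)
    slices_having_nans = np.isnan(arr[-1, ...])
                                  ~~~^^^^^^^^^
IndexError: index -1 is out of bounds for axis 0 with size 0
```

jog_arm --motion "0 0.002 0.001 0.03 -0.002 0.002 0; 0 0.002 0.001 0.05 -0.002 0.002 0; 0 0.002 0.001 0.066 -0.002 0.002 0; 0 0.002 0.001 0.066 -0.002 0.002 0; 0 0.002 0.001 0.066 -0.002 0.002 0"

```text
time: 15.75
tool_pos: [0.598, -0.3108, 0.2026]
tool_rot: [0.002, 1.0, -0.003, 0.002]
contact_force: [0.1, -0.3, -1.4]
gripper_width: 0.422
grasp_force: 61.8
```

```bash
python3 go.py .5965 -.3095 .185 -0.2; python3 -c "
from h import *;print(state()['ft_torque'])"
```

```text
t 15.75 [ 0.598  -0.3108  0.2026] [-0.5893  0.1796  1.5237 -0.0008  1.4319  0.987 ] F [ 0.1199 -0.2764 -1.402 ] w 0.42169103228039256 61.763845682144165
[-0.003 -0.003  0.035] [ 0.003 -0.003 -0.001] yaw now -0.3105353861121059 tilt [ 0.0049 -0.0042]
[-0.0023 -0.0332 -0.023 ]
```

jog_arm --motion "0 -0.001 0 0.01 0 0 0; 0 -0.001 0 0.02 0 0 0; 0 -0.001 0 0.03 0 0 0; 0 -0.001 0 0.036 0 0 0; 0 -0.001 0 0.036 0 0 0"

```text
time: 16.38
tool_pos: [0.5979, -0.3114, 0.1871]
tool_rot: [0.003, 1.0, -0.003, 0.003]
contact_force: [-2.8, 1.2, 7.8]
gripper_width: 0.428
grasp_force: 63.0
```

```bash
python3 go.py .597 -.310 .158 -0.2; python3 flow.py; python3 -c "
from h import *;print(state()['ft_torque'])"
```

```text
t 16.38 [ 0.5979 -0.3114  0.1871] [-0.5899  0.1896  1.5386 -0.0014  1.4048  0.9865] F [-2.7776  1.2383  7.7854] w 0.4281566625089835 63.029887676239014
[-0.002 -0.003  0.058] [ 0.004 -0.004 -0.001] yaw now -0.3034799546040164 tilt [ 0.0064 -0.006 ]
plat (269, 230, 66, 32) cc 0.805 dx,dy px [ 0.9514 -2.8506] up mm approx 6.677727720222736
mag (275, 191, 54, 48) cc 0.392 dx,dy px [ 0.4202 -0.3485] up mm approx 0.810051839133783
[0.2182 0.4877 0.0494]
```

jog_arm --motion "0 -0.002 0 0.012 0 0 0; 0 -0.002 0 0.024 0 0 0; 0 -0.002 0 0.036 0 0 0; 0 -0.002 0 0.048 0 0 0; 0 -0.002 0 0.05 0 0 0"

```text
time: 17.05
tool_pos: [0.5981, -0.3115, 0.1634]
tool_rot: [0.003, 1.0, -0.003, 0.004]
contact_force: [-3.7, 2.0, 11.8]
gripper_width: 0.42
grasp_force: 63.4
```

```bash
python3 go.py .597 -.310 .158 -0.2;  python3 flow.py; python3 rel.py 2>&1 | grep -v rror | head -4
```

```text
t 17.05 [ 0.5981 -0.3115  0.1634] [-0.5904  0.2069  1.5596 -0.0003  1.3644  0.9856] F [-3.683   2.0183 11.8196] w 0.4203832519123999 63.36288571357727
[-0.002 -0.003  0.011] [ 0.004 -0.006 -0.001] yaw now -0.2887907027231444 tilt [ 0.0088 -0.0062]
plat (269, 230, 66, 32) cc 0.798 dx,dy px [ 1.042  -2.7208] up mm approx 6.3781177915114675
mag (275, 191, 54, 48) cc 0.337 dx,dy px [1.034 0.941] up mm approx -2.1744160806483372
z hist [-0.0228 -0.0224 -0.0216 -0.0208 -0.0201]
pack top in tool: z -0.021628611518992875 ((2.2693710327148438, -0.057880401611328125), (71.78582763671875, 37.597660064697266), 0.5270510315895081) [-0.0306  0.0371] [-0.0179  0.0181]
magtop world 14700 [0.5863 0.6455] [-0.3553 -0.2667] 0.2249997439503162
Traceback (most recent call last):
```

jog_arm --motion "0 -0.002 0 0.006 0 0 0; 0 -0.002 0 0.01 0 0 0; 0 -0.002 0 0.014 0 0 0; 0 -0.002 0 0.016 0 0 0; 0 -0.002 0 0.016 0 0 0"

```text
time: 17.82
tool_pos: [0.5978, -0.3115, 0.1546]
tool_rot: [0.003, 1.0, -0.003, 0.005]
contact_force: [2.0, 1.0, 6.0]
gripper_width: 0.429
grasp_force: 62.8
```

```bash
python3 go.py .597 -.310 .156 -0.2; python3 rel.py 2>&1 | grep -v rror | head -2; python3 rise.py
```

```text
t 17.82 [ 0.5978 -0.3115  0.1546] [-0.5909  0.2126  1.5681  0.0006  1.3486  0.9848] F [1.9828 1.0144 5.9595] w 0.4289247175806453 62.75498986244202
[-0.002 -0.003 -0.003] [ 0.004 -0.007 -0.001] yaw now -0.28683834422310306 tilt [ 0.0106 -0.0063]
z hist [-0.0229 -0.0224 -0.0217 -0.0209 -0.0202]
pack top in tool: z -0.021686577958892367 ((1.2932243347167969, 0.2000255584716797), (69.73704528808594, 37.68875503540039), 0.04215022176504135) [-0.0306  0.0337] [-0.0179  0.0181]
top plat rise 6.138837380303963 6.050270410269231 mag rise 0.5424098946779088 0.2528504704021582 143 127
scene plat rise 5.839604588910974 4.899340020417109 mag rise 0.19708175835356223 0.9369447590243165 367 242
```

jog_arm --motion "60 0 0 0 0 0 0; 60 0 0 0 0 0 0; 60 0 0 0 0 0 0; 65 0 0 -0.05 0 0 0; 65 0 0 -0.12 0 0 0"

```text
time: 18.65
tool_pos: [0.5942, -0.3101, 0.2096]
tool_rot: [0.001, 1.0, -0.003, 0.0]
contact_force: [0.1, -0.9, 0.7]
gripper_width: 0.652
grasp_force: 0.0
```

```bash
python3 go.py .52 -.2 .3 45
python3 - <<'E'
from h import *
f=grab_frame("wrist");P=cloud(f);save(f,"pics/w3.png")
x,y,z=P[...,0],P[...,1],P[...,2]
d=cut_out("wrist","pack_a")
for e in d[:3]:
    p=P[e["pixels"]];p=p[(abs(p[:,0]-.597)<.06)&(abs(p[:,1]+.31)<.04)]
    if len(p)>100: print(e["p"],len(p),np.percentile(p[:,2],[5,50,95]),cv2.minAreaRect((p[:,:2]*1000).astype(np.float32)))
E
python3 rise.py
```

```text
t 18.65 [ 0.5942 -0.3101  0.2096] [-0.5915  0.1696  1.5231 -0.0008  1.4472  0.985 ] F [ 0.0978 -0.8674  0.6596] w 0.651544992971473 0.0
[-0.15  -0.219 -0.181] [ 0.001 -0.    -0.527] yaw now -0.32158055183262585 tilt [ 0.0009 -0.0016]
0.86 9248 [0.183  0.1842 0.1853] ((595.84423828125, -316.2467956542969), (47.28008270263672, 82.51771545410156), 88.7782974243164)
top plat rise 5.8029421456763375 5.777856539984462 mag rise 1.7001416722990381 1.5215193199568973 154 177
scene plat rise 5.895452084932251 4.881331137543406 mag rise 0.543875953233075 0.9558208600059424 359 425
```

View pics/w3.png

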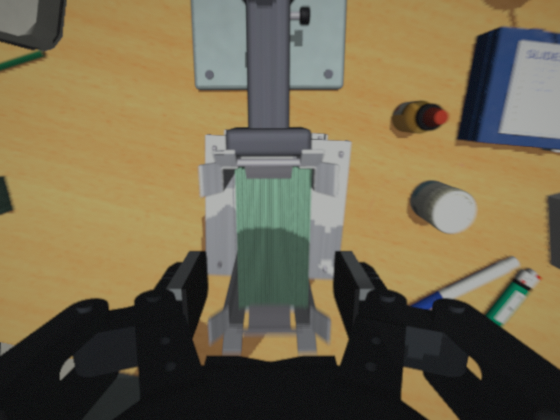

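The picture shows the first pack lying in the magazine (columns 237–310, rows 168–305) under the tongues. Its top is at z = 0.184, so it is caught. Now the second pack.

jog_arm --motion "80 0 0 -0.1 0 0 0; 100 -0.02 -0.1 -0.181 0 0 -0.12; 100 -0.1 -0.219 -0.181 0 0 -0.527; 100 -0.1 -0.219 -0.181 0 0 -0.527; 100 -0.1 -0.219 -0.181 0 0 -0.527"

```text
time: 19.48
tool_pos: [0.5444, -0.1991, 0.2992]
tool_rot: [0.002, 0.932, 0.364, 0.0]
contact_force: [-0.1, -0.1, 0.1]
gripper_width: 0.997
grasp_force: 0.0
```

```bash
python3 go.py .5825 .004 .13 94.2
```

```text
t 19.48 [ 0.5444 -0.1991  0.2992] [-0.4782 -0.0882  1.64   -0.0015  1.5868  0.348 ] F [-0.0535 -0.1031  0.0609] w 0.9973757346472367 0.0
[ 0.331 -0.248  0.337] [ 0.002  0.001 -0.6  ] yaw now 42.65862755054908 tilt [ 0.002  -0.0027]
```

jog_arm --motion "100 0.331 -0.248 0.337 0.002 0.001 -0.6; 100 0.331 -0.248 0.337 0.002 0.001 -0.6; 100 0.331 -0.248 0.337 0.002 0.001 -0.6; 100 0.331 -0.248 0.337 0.002 0.001 -0.6; 100 0.331 -0.248 0.337 0.002 0.001 -0.6"

```text
time: 20.1
tool_pos: [0.5819, 0.0049, 0.1258]
tool_rot: [-0.003, 0.68, 0.733, -0.002]
contact_force: [1.0, -0.2, 0.1]
gripper_width: 1.0
grasp_force: 0.0
```

```bash
python3 go.py .5825 .004 .13 94.2
python3 - <<'E'
from h import *
for o in packs("wrist")[2]: print(o)
E
```

```text
t 20.1 [0.5819 0.0049 0.1258] [-0.1191  0.0439  1.8037 -0.0009  1.3013 -0.1933] F [ 1.0229 -0.1593  0.1259] w 1.0002457798497444 0.0
[-0.002  0.001 -0.008] [-0.005 -0.     0.001] yaw now 94.26675639853246 tilt [-0.0073  0.    ]
(0.69, 5058, ((582.67236328125, 5.461574554443359), (37.36798095703125, 76.57909393310547), 3.7661283016204834), np.float64(0.025057853543919248))
```

jog_arm --motion "100 0 0.001 0.12 -0.003 0 0.003; 100 0 0.001 0.2 -0.003 0 0.003; 100 0 0.001 0.246 -0.003 0 0.003; 100 0 0.001 0.246 -0.003 0 0.003; 0 0 0.001 0.246 -0.003 0 0.003"

```text
time: 20.82
tool_pos: [0.5873, 0.0009, 0.0104]
tool_rot: [0.004, 0.686, 0.728, 0.002]
contact_force: [0.3, -0.2, -0.1]
gripper_width: 0.82
grasp_force: 0.0
```

```bash
python3 go.py .5827 .0053 .004 93.9
```

```text
t 20.82 [0.5873 0.0009 0.0104] [-0.1248  0.1961  1.8542 -0.0006  1.0822 -0.1845] F [ 0.2855 -0.2039 -0.1348] w 0.8198802824428434 0.0
[ 0.009 -0.009  0.013] [ 0.006  0.001 -0.005] yaw now 93.43321043669646 tilt [ 0.0089 -0.0017]
```

jog_arm --motion "90 0.009 -0.009 0.013 0.006 0.001 -0.005; 90 0.009 -0.009 0.013 0.006 0.001 -0.005; 90 0.009 -0.009 0.013 0.006 0.001 -0.005; 90 0.009 -0.009 0.013 0.006 0.001 -0.005; 70 0.009 -0.009 0.013 0.006 0.001 -0.005"

```text
time: 21.45
tool_pos: [0.5817, 0.0058, 0.0026]
tool_rot: [-0.001, 0.682, 0.731, -0.001]
contact_force: [-0.4, 0.0, 0.6]
gripper_width: 0.71
grasp_force: 0.0
```

```bash
python3 go.py .5827 .0053 .004 93.9
python3 - <<'E'
from h import *
for o in packs("wrist")[2]: print(o)
E
python3 go.py .5827 .0053 .004 93.9
```

```text
t 21.45 [0.5817 0.0058 0.0026] [-0.1175  0.2029  1.862  -0.0008  1.0785 -0.1864] F [-0.4224  0.006   0.551 ] w 0.7104115309960599 0.0
[-0.001  0.002 -0.003] [-0.001  0.     0.001] yaw now 93.96492991789532 tilt [-0.0019 -0.0005]
(0.64, 15722, ((582.3064575195312, 8.5694580078125), (37.655391693115234, 70.98783111572266), 3.736650228500366), np.float64(0.02501962468466959))
t 21.55 [0.5816 0.0058 0.0025] [-0.1176  0.2031  1.8621 -0.0007  1.0785 -0.1864] F [-0.0247 -0.2841 -0.3583] w 0.7010100288213654 0.0
[-0.001  0.002 -0.003] [-0.001  0.     0.001] yaw now 93.96277643005813 tilt [-0.0021 -0.0004]
```

Good. Close and lift.

jog_arm --motion "0 -0.001 0.002 -0.003 0 0 0; 0 -0.001 0.002 -0.003 0 0 0; 0 -0.001 0.002 -0.003 0 0 0; 0 -0.001 0.002 -0.12 0 0 0; 0 -0.001 0.002 -0.24 0 0 0"

```text
time: 22.18
tool_pos: [0.5812, 0.0056, 0.1217]
tool_rot: [-0.002, 0.682, 0.731, -0.002]
contact_force: [0.7, -0.2, -1.1]
gripper_width: 0.42
grasp_force: 61.3
```

```bash
python3 go.py .54 -.17 .29 45
```

```text
t 22.18 [0.5812 0.0056 0.1217] [-0.118   0.0461  1.8087 -0.0006  1.2933 -0.187 ] F [ 0.675  -0.2067 -1.0926] w 0.4204778724036273 61.29357576370239
[-0.345 -0.109 -0.336] [-0.004  0.001  0.57 ] yaw now 93.96242935806399 tilt [-0.0065  0.0002]
```

jog_arm --motion "0 -0.1 -0.03 -0.12 0 0 0.12; 0 -0.345 -0.109 -0.336 -0.004 0 0.57; 0 -0.345 -0.109 -0.336 -0.004 0 0.57; 0 -0.345 -0.109 -0.336 -0.004 0 0.57; 0 -0.345 -0.109 -0.336 -0.004 0 0.57"

```text
time: 22.8
tool_pos: [0.5413, -0.1737, 0.2948]
tool_rot: [0.005, 0.926, 0.379, 0.003]
contact_force: [-0.3, 1.4, -2.7]
gripper_width: 0.422
grasp_force: 61.5
```

```bash
python3 go.py .52 -.31 .29 -.2
```

```text
t 22.8 [ 0.5413 -0.1737  0.2948] [-0.4407 -0.1188  1.6755 -0.0015  1.574   0.3535] F [-0.3106  1.3551 -2.7455] w 0.4216486783190897 61.483179330825806
[-0.222  0.164  0.011] [ 0.006 -0.004  0.52 ] yaw now 44.49660586689747 tilt [ 0.0093 -0.006 ]
```

jog_arm --motion "0 -0.222 0.164 0.011 0.006 -0.004 0.52; 0 -0.222 0.164 0.011 0.006 -0.004 0.52; 0 -0.222 0.164 0.011 0.006 -0.004 0.52; 0 -0.222 0.164 0.011 0.006 -0.004 0.52; 0 -0.222 0.164 0.011 0.006 -0.004 0.52"

```text
time: 23.42
tool_pos: [0.5198, -0.3068, 0.2842]
tool_rot: [-0.002, 1.0, 0.003, -0.004]
contact_force: [0.2, 0.5, -2.4]
gripper_width: 0.423
grasp_force: 61.4
```

```bash
python3 rel.py 2>&1 | grep -E "pack top|magtop"; python3 go.py .597 -.3105 .235 -.2
```

```text
pack top in tool: z -0.020190141537591196 ((0.8405380249023438, 0.3068580627441406), (75.3496322631836, 37.5348014831543), 0.337783545255661) [-0.0317  0.0378] [-0.0177  0.0185]
magtop world 3009 [0.5474 0.6457] [-0.3389 -0.2802] 0.20717897407961544
t 23.52 [ 0.5201 -0.3064  0.2847] [-0.6554 -0.0188  1.5968 -0.0006  1.5711  0.908 ] F [ 0.2767  0.2923 -2.2183] w 0.41644583996326134 61.44685506820679
[0.154 0.01  0.098] [-0.003  0.004  0.007] yaw now 0.4257401546045175 tilt [-0.0063  0.0041]
```

jog_arm --motion "0 0.08 0.005 0 -0.003 0.004 0.007; 0 0.154 0.008 0 -0.003 0.004 0.007; 0 0.154 0.008 0.06 -0.003 0.004 0.007; 0 0.154 0.008 0.098 -0.003 0.004 0.007; 0 0.154 0.008 0.098 -0.003 0.004 0.007"

```text
time: 24.15
tool_pos: [0.5956, -0.3092, 0.2329]
tool_rot: [-0.001, 1.0, -0.002, -0.002]
contact_force: [-0.7, -0.1, -1.7]
gripper_width: 0.423
grasp_force: 61.5
```

```bash
python3 rel.py 2>&1 | grep -E "pack top|magtop"; python3 go.py .597 -.310 .200 -.2
```

```text
magtop world 1992 [0.6265 0.6458] [-0.3391 -0.2803] 0.2071003234334557
t 24.25 [ 0.5968 -0.3102  0.2365] [-0.5896  0.1592  1.4897 -0.0007  1.4912  0.9863] F [ 0.4275 -0.4972 -1.1537] w 0.42394309515586276 61.47266507148743
[ 0.    -0.001  0.073] [ 0.001 -0.001 -0.001] yaw now -0.2901505218548243 tilt [ 0.0008 -0.0013]
```

jog_arm --motion "0 0 -0.001 0.03 0 0 0; 0 0 -0.001 0.055 0 0 0; 0 0 -0.001 0.073 0 0 0; 0 0 -0.001 0.085 0 0 0; 0 0 -0.001 0.085 0 0 0"

```text
time: 24.88
tool_pos: [0.5966, -0.3096, 0.1949]
tool_rot: [0.0, 1.0, -0.003, -0.0]
contact_force: [-5.6, 2.8, 4.6]
gripper_width: 0.427
grasp_force: 62.3
```

```bash
python3 go.py .597 -.310 .157 -.2
```

```text
t 24.88 [ 0.5966 -0.3096  0.1949] [-0.589   0.185   1.5307 -0.0009  1.4261  0.9871] F [-5.5875  2.7624  4.5772] w 0.4266805447574834 62.26986765861511
[0.001 0.001 0.076] [ 0.     0.    -0.001] yaw now -0.29597094671797747 tilt [-0.0006 -0.0007]
```

jog_arm --motion "0 -0.002 -0.001 0.014 0 0 0; 0 -0.003 -0.001 0.028 0 0 0; 0 -0.003 -0.001 0.042 0 0 0; 0 -0.003 -0.001 0.054 0 0 0; 0 -0.003 -0.001 0.06 0 0 0"

```text
time: 25.5
tool_pos: [0.597, -0.3108, 0.1679]
tool_rot: [0.003, 1.0, -0.003, 0.003]
contact_force: [-1.9, 0.3, 10.2]
gripper_width: 0.42
grasp_force: 63.0
```

```bash
python3 go.py .597 -.310 .156 -.2; python3 rel.py 2>&1 | grep -E "pack top"; python3 rise.py
```

```text
t 25.5 [ 0.597  -0.3108  0.1679] [-0.5899  0.2029  1.5565 -0.0014  1.3753  0.9867] F [-1.862   0.3095 10.17  ] w 0.4203407820318472 62.96308636665344
[-0.    -0.002  0.024] [ 0.003 -0.003 -0.001] yaw now -0.3170222244951222 tilt [ 0.005 -0.005]
pack top in tool: z -0.020832069546757627 ((1.1630897521972656, 0.0294647216796875), (74.78714752197266, 37.62934112548828), 0.36042436957359314) [-0.0315  0.038 ] [-0.0179  0.0182]
top plat rise 5.525017027345203 5.517060747154977 mag rise 1.5044086247497646 1.672110588433066 156 169
scene plat rise 5.756016325775798 4.916747753074371 mag rise 0.5076974497769671 1.8732956630314996 372 351
```

jog_arm --motion "0 0 0 0.008 0 0 0; 0 0 0 0.016 0 0 0; 0 0 0 0.022 0 0 0; 0 0 0 0.027 0 0 0; 0 0 0 0.027 0 0 0"

```text
time: 26.32
tool_pos: [0.597, -0.3107, 0.1531]
tool_rot: [0.002, 1.0, -0.003, 0.002]
contact_force: [-0.6, -1.1, 6.5]
gripper_width: 0.423
grasp_force: 62.5
```

```bash
python3 go.py .597 -.310 .155 -.2; python3 rel.py 2>&1 | grep -E "pack top"; python3 rise.py
```

```text
t 26.32 [ 0.597  -0.3107  0.1531] [-0.5899  0.2153  1.5677 -0.0012  1.3522  0.9868] F [-0.6432 -1.13    6.5157] w 0.4225086745668492 62.50524401664734
[-0.    -0.001 -0.004] [ 0.003 -0.003 -0.001] yaw now -0.3198431633123612 tilt [ 0.0047 -0.0046]
pack top in tool: z -0.033918905873499036 ((16.500030517578125, -0.6656227111816406), (42.71979904174805, 54.12641906738281), 88.34687805175781) [0.0292 0.0431] [-0.0223  0.02  ]
pack top in tool: z -0.020322719319303358 ((0.29984283447265625, 0.3061485290527344), (71.43278503417969, 38.323822021484375), 0.745668888092041) [-0.0318  0.0337] [-0.018   0.0183]
top plat rise 5.732266090544891 5.58216703285373 mag rise -0.08686867427565304 0.07341644477163439 150 129
scene plat rise 5.621249240061382 4.840233844511424 mag rise 0.2194518518834898 1.0171803863894513 368 255
```

jog_arm --motion "60 0 0 0 0 0 0; 60 0 0 0 0 0 0; 60 0 0 0 0 0 0; 65 0 0 -0.05 0 0 0; 65 0 0 -0.15 0 0 0"

```text
time: 27.15
tool_pos: [0.5938, -0.3081, 0.2217]
tool_rot: [-0.002, 1.0, -0.003, -0.003]
contact_force: [0.5, -0.5, -0.2]
gripper_width: 0.646
grasp_force: 0.0
```

```bash
python3 go.py .52 -.2 .3 45
python3 - <<'E'
from h import *
f=grab_frame("wrist");P=cloud(f);save(f,"pics/w4.png")
for e in cut_out("wrist","pack_a")[:3]:
    p=P[e["pixels"]];p=p[(abs(p[:,0]-.597)<.06)&(abs(p[:,1]+.31)<.04)]
    if len(p)>100: print(e["p"],len(p),np.percentile(p[:,2],[5,50,95]),cv2.minAreaRect((p[:,:2]*1000).astype(np.float32)))
E
python3 rise.py
```

```text
t 27.15 [ 0.5938 -0.3081  0.2217] [-0.5895  0.1643  1.5088 -0.0006  1.4749  0.9868] F [ 0.4791 -0.5259 -0.1793] w 0.6461135662631732 0.0
[-0.15  -0.216 -0.155] [-0.003  0.003 -0.527] yaw now -0.31387393450952256 tilt [-0.0056  0.0031]
0.95 8188 [0.1831 0.1842 0.1852] ((595.1243896484375, -308.1571960449219), (43.43403244018555, 80.5066909790039), 89.67034912109375)
top plat rise 5.541479732170007 5.665465843368746 mag rise 1.3192254408657123 1.4148521973987003 173 192
scene plat rise 5.961113886731123 4.922219287449869 mag rise 0.35413112462803764 0.7218460166825212 360 464
```

View pics/w4.png

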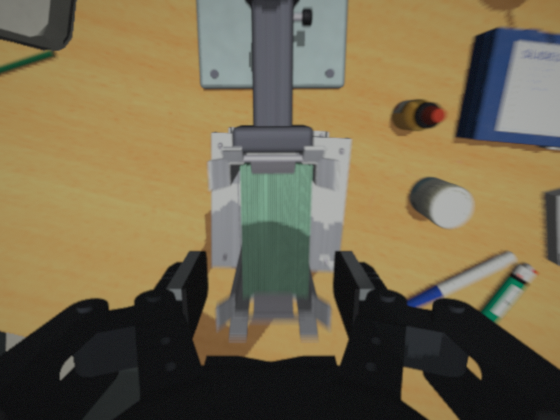

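The picture shows the second pack in the magazine (columns 241–311, rows 163–295), its top again at z = 0.184 beneath the tongues. I'll move the arm clear and check the magazine height.

jog_arm --motion "65 0 0 -0.1 0 0 0; 65 -0.05 -0.05 -0.16 0 0 0; 65 -0.15 -0.2 -0.16 0 0 0; 65 -0.2 -0.25 -0.16 0 0 0; 65 -0.2 -0.25 -0.16 0 0 0"

```text
time: 27.98
tool_pos: [0.4933, -0.1805, 0.3019]
tool_rot: [-0.001, 1.0, -0.002, -0.002]
contact_force: [-0.2, -0.9, 0.6]
gripper_width: 0.65
grasp_force: 0.0
```

```bash
python3 rise.py; python3 flow.py
```

```text
top plat rise 5.88931985047092 5.738655826160074 mag rise 2.1763502939092794 2.043145443139602 438 514
scene plat rise 5.838697285757199 4.880422602119793 mag rise 0.3281901581094204 0.7129553567415996 356 467
plat (269, 230, 66, 32) cc 0.964 dx,dy px [-0.0058 -2.8108] up mm approx 6.583654943542307
mag (275, 191, 54, 48) cc 0.356 dx,dy px [0.5037 0.1921] up mm approx -0.45091665779280404
```

View pics/cmp.png

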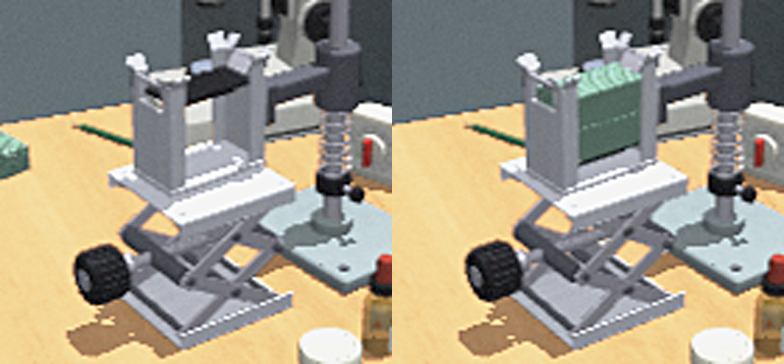

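The right half shows both green packs stacked at about (610,110) in the magazine, which rests on the platform. The jar and bottle have not moved. I'm handing the job in.

```bash
python3 -c "
from plant import job_done
print(job_done())"
```

```text
the job is handed in; nothing more can be done
None
```

The job is handed in, with no verdict shown: both packs are caught beneath the tongues, and the magazine rests on the jack about 1 mm above its rest height, as measured before loading.

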